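# Refit a model stand: sweep the deck, then hold the hidden bolt head

## Task

Get the model stand ready: with the scraper block, not the fingers, sweep the four plaster chips off the stand's deck onto the counter, then stand the scraper back on the counter and let go of it. Then reach down into the gap behind the bracket, grip the hidden bolt head that is slowly turning along with the nut, and hold it from turning so that the nut runs up tight, which takes about six seconds; finish while still gripping the bolt head, and do not let go. Do not knock the fingers hard against the bracket or the flange behind it, and leave the other things on the counter where they are.

Things in the scene. Friction and masses are not known exactly. Their poses are not given: they have to be found in the camera images.
- stand: Fixed grey base plate, 180 (x) x 340 (y) x 15 mm, origin under its centre, on the counter; yaw within 0.25 rad. Right part (y -170 to 20 mm) is the bare deck with the chips; free edges at y=-170, x=-90 and x=90 mm. On the left part stands the bracket; in front of it (-x) the nut and a black spring-wound nut runner that turns it, x -26 to -90 mm, y 68 to 118 mm, top 83 mm above the counter.
- gap (a point): Middle of the gap behind the bracket, at (17, 93, 55) mm in the stand's frame and axes. Bracket: upright dark steel plate 6 mm thick, stand y 20 to 166 mm, back face at stand x=-7 mm, top 93 mm above the counter. Parallel rear flange of the same width: front face x=41 mm, top 55 mm. Gap 48 mm wide, open at the top and both ends; its floor is 15 mm above the counter.
- deck (a point): Centre of the bare deck's top face, at (0, -85, 15) mm in the stand's frame; axes as the stand's.
- bolt_head (a point): Centre of the bright steel hexagon bolt head in the gap, at (13, 93, 62) mm in the stand's frame; its axis is the stand's x. 24 mm across flats, 28 across corners, 16 long (stand x 5 to 21 mm), on a 22 mm collar. Its own axes turn with it (about 0.45 rad/s): take the grasp yaw from the stand, one finger on either side along the stand's y, from above. Closing fingers turn it onto its flats or stop it.
- bolt (a joint): How far the nut is screwed onto the bolt, rad: 0 at the start, 1.5 tight (end stop). While the bolt is free it turns along with the nut and this stays put; while the head is held it grows by about 0.3 rad/s up to 1.5. The nut runner goes on pulling, always the same way, with about 0.14 N m on the held head.
- scraper_grip (a point): Grip point of the loose scraper block, 50 mm above its underside. Foot: grey bar 150 mm long (its x) x 30 thick (its y) x 30 high; on it a wooden ridge 90 long x 24 thick, up to 70 mm above the underside. 0.14 to 0.28 kg. Stands on the counter left or right of the model stand, its long side roughly along the robot's x.
- slidebox_c (a point): Centre of a loose blue slide box, 144 x 54 x 50 mm, on the counter at the other side of the stand. Leave alone.
- jar_c (a point): Centre of a loose amber jar, 60 mm across, 85 mm high. Leave alone.
- vertebra_c (a point): Bone-coloured vertebra model on a black foot 70 mm across, 66 mm high; point on its axis 35 mm up. Leave alone.
- eye_c (a point): Eye model, ball on a wooden foot 80 mm across, 111 mm high; point on its axis 55 mm up. Leave alone.
- driver_grip (a point): Handle of a loose screwdriver lying on the counter at the left side of the table. Leave alone.
- chip1_c (a point): Centre of a loose off-white plaster chip, about 24 x 17 mm, 10 mm thick, about 12 g, lying on the deck at least 78 mm to the right (-y) of the bracket's right end and within 55 mm of the deck's lengthwise centre line (stand x within 55 mm).
- chip2_c (a point): Centre of a loose off-white plaster chip, about 20 x 20 mm, 10 mm thick, about 12 g, lying on the deck at least 78 mm to the right (-y) of the bracket's right end and within 55 mm of the deck's lengthwise centre line (stand x within 55 mm).
- chip3_c (a point): Centre of a loose off-white plaster chip, about 26 x 15 mm, 10 mm thick, about 12 g, lying on the deck at least 78 mm to the right (-y) of the bracket's right end and within 55 mm of the deck's lengthwise centre line (stand x within 55 mm).
- chip4_c (a point): Centre of a loose off-white plaster chip, about 22 x 19 mm, 10 mm thick, about 12 g, lying on the deck at least 78 mm to the right (-y) of the bracket's right end and within 55 mm of the deck's lengthwise centre line (stand x within 55 mm).

How it is judged:
By the outcome, as a careful person would: the job done as asked, in the order asked, and still so for the second after the job is handed in, while the arm keeps its last pose, push and grip.
It also fails if it takes over 72 s, if anything falls off the work surface, if the arm or the gripper's body presses on something with over 40 N, if the wrist force passes 120 N, or if a joint passes its speed limit or range.

## Robot

A 7-joint arm with a two-finger parallel gripper is mounted at the origin on the work surface. World frame = base frame: x ahead of the robot, y to its left, z up, the work surface at z = 0. Lengths are in mm, angles in degrees, forces in N, time in s.
With the tool pointing down it reaches from about 425 to 925 mm from the base axis. Payload 6.8 kg.
Tool frame: the origin (TCP) lies midway between the tips of the shut fingers; the grasp point (between the pads) lies 19 mm behind it (robot.pinch_z is the z of the grasp point in the tool frame, in mm); z points along the fingers, y is the line along which they close (so a half turn about z gives the same grasp; the last joint's range is limited). The gripper opens to 85 mm and grips with 20 to 120 N. Pads are 22 mm wide; open, the fingers measure 114 mm over their backs; the gripper's body (76 mm by 85 mm) begins 54 mm behind the grasp point. The pads swing forward as they close: fully open they stand 13 mm farther back than shut.
Start: joints at [67.03, 27.33, 1.283, 89.118, -0.659, 63.558, -4.761], TCP at [194.837, -646.286, 231.308] pointing down, gripper open.
Joint ranges: [-169.35, 169.35], [-19.33, 120.38], [-80.79, 83.38], [13.8, 139.57], [-78.32, 258.32], [9.67, 109.79], [-169.56, 169.56]. Speed limits (degrees/s): [136.94, 136.94, 180, 180, 180, 180, 180].

## Interface

Orientations are given as a 3x3 rotation matrix whose columns are the frame's x, y, z axes.
In Python, from station import robot, viewer gives the robot as it stands. The module is installed in compiled form; this text tells all that it offers.
- The arm moves only by the shell command python3 -m creep 'ROWS' [FORCE]. ROWS is JSON, a list of rows, each a list of 5 numbers: the opening, from 0 (shut) to 1 (fully open), then the shift along the world's x, y, z in m, then the turn about the world's z in rad. In form: [[claw, tx, ty, tz, roll], ...]. A call has 1 to 10 rows; each row is the pose to reach, as a shift and turn from the pose commanded when the call began; what a row does not reach only later rows make up. A row lasts 1/8 s, in which the tool goes at most 62.5 mm and 10.7 degrees, less where a joint would pass 70% of its speed; a pose out of reach is approached as far as the arm can. A call with a gripper value outside its range is refused whole. The fingers move at their own pace and stop on an object; FORCE is the grip in N (left out, the last holds). Time passes only in rows, so rows that repeat a pose let the fingers close. It gives the time, the measured TCP pose, the force, the opening and the grip force at its end, in the units of the state.
- robot.get_state(): the state, without advancing time (a new reading comes with each control period).
- viewer.capture(name): name is "side" or "top"; returns a dict with "img" (480x640x3 uint8, blue, green, red), "camera_matrix" (3x3 intrinsics, pixels), "D" ([k1, k2, p1, p2, k3] as OpenCV has them; the pictures are not rectified), "xyz" and "rotation" of the camera in the world. Camera axes: x right, y down, z forward; pixel columns grow to the right and rows downward; lengths in mm; the calibration is good to about 2 mm. A picture is of the moment at which its call begins. There is no depth.
- robot.finish_job(): hands the job in; it is judged then, once.
The state is a dict: "time_s": time; "qpos": joint angles; "joint_velocities": joint speeds; "effort": joint torques, N m; "position": TCP position; "tool_rot": TCP orientation; "ft_force": force on the tool from outside, world axes, zero at the start; "ft_torque": the same for the moment, N m; "grip_width": opening from 0.0 (shut) to 1.0 (fully open); "finger_force": force on a finger pad.
Only numpy, scipy, OpenCV 4.12 (cv2) and the standard library are available. Lean on these libraries where they do the work, as an engineer would, in place of code of your own. Each camera call takes 0.05 s, during which the arm holds its last target. There are 200 camera calls.

## Working session

There is one attempt and no reset: what is moved stays moved. The work goes in short steps, Python scripts to look and compute and a shell command to move; the robot and the scene stay as the last step left them, time stands still between calls to the robot, and variables do not carry over. Pictures are saved under pics/ and viewed, at most 10 in all, crops included, and the job is handed in when it is done.

```bash
mkdir -p pics; python3 - <<'E'
from station import robot, viewer
import cv2
for n in("top","side"):
    c=viewer.capture(n); cv2.imwrite(f"pics/{n}0.png",c["img"]); print(n,c["camera_matrix"],c["D"],c["xyz"],c["rotation"])
s=robot.get_state(); print(s["time_s"],s["position"],s["tool_rot"],s["grip_width"],robot.pinch_z)
E
```

```text
top [[555.24784152   0.         311.29907588]
 [  0.         555.24784152 235.52947339]
 [  0.           0.           1.        ]] [-0.03777038  0.          0.          0.          0.        ] [ 429.22400746   53.2102562  1229.67781081] [[ 0.0221818  -0.98880614  0.14754788]
 [-0.99964208 -0.02414427 -0.01152263]
 [ 0.01495609 -0.14723948 -0.98898779]]
side [[528.33918703   0.         327.90418738]
 [  0.         528.33918703 246.28445063]
 [  0.           0.           1.        ]] [-0.11831591  0.          0.          0.          0.        ] [ 534.97374206 -757.80094683  790.29019715] [[ 0.99731919 -0.04117418  0.06049069]
 [-0.07271561 -0.65005177  0.75640276]
 [ 0.00817782 -0.7587736  -0.65130311]]
0.1 [ 194.70061649 -645.77201536  230.45410327] [[ 9.57423572e-01  2.88686315e-01 -5.60895356e-04]
 [ 2.88686838e-01 -9.57422454e-01  1.46798158e-03]
 [-1.13227614e-04 -1.56740328e-03 -9.99998765e-01]] 1.0018077343363316 -18.700000000000003
```

View pics/top0.png

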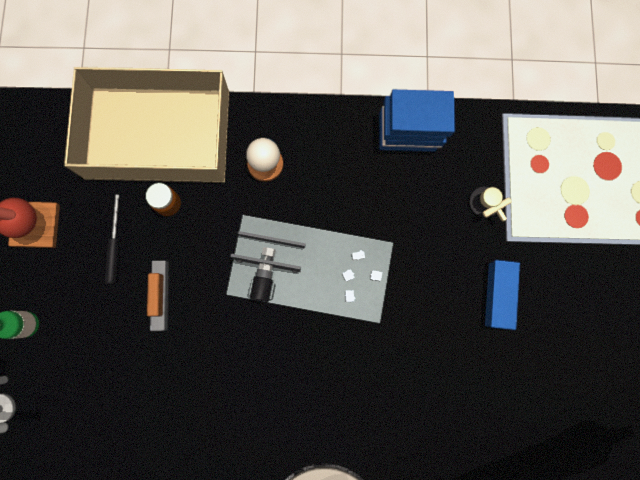

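View pics/side0.png

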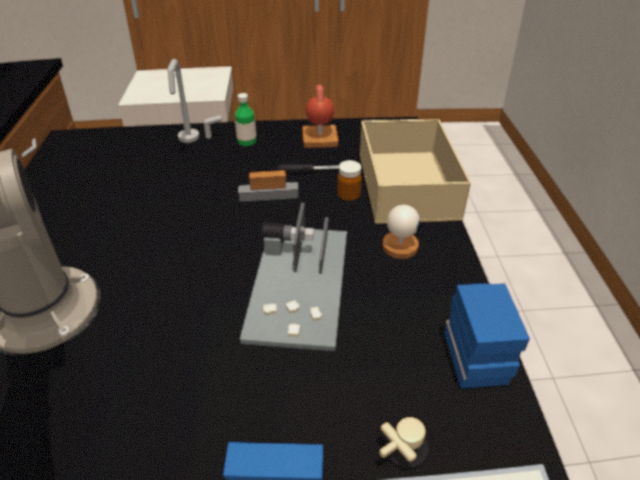

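The top view shows the scraper on the left at about (158,295), and the stand with corners near (242,216), (392,242), (380,322) and (228,296). The four chips are around (350–376, 255–296) and the slide box is at (503,295). The side view confirms this layout.

```bash
cat > h.py <<'E'
import numpy as np, cv2
from station import robot, viewer
def p2w(c,uv,z):
    uv=np.array(uv,float).reshape(-1,1,2); n=cv2.undistortPoints(uv,np.array(c["camera_matrix"]),np.array(c["D"])).reshape(-1,2)
    d=np.c_[n,np.ones(len(n))]@np.array(c["rotation"]).T; o=np.array(c["xyz"])
    return o+d*((z-o[2])/d[:,2])[:,None]
def w2p(c,P):
    R=np.array(c["rotation"]).T; t=-R@np.array(c["xyz"])
    return cv2.projectPoints(np.array(P,float).reshape(-1,3),cv2.Rodrigues(R)[0],t,np.array(c["camera_matrix"]),np.array(c["D"]))[0].reshape(-1,2)
def crop(img,x,y,w,h,k): return cv2.resize(img[y:y+h,x:x+w],None,fx=k,fy=k,interpolation=cv2.INTER_CUBIC)
E
python3 - <<'E'
from h import *
im=cv2.imread("pics/top0.png"); out=np.zeros((400,760,3),np.uint8)
out[:375,:540]=crop(im,220,205,180,125,3); out[:400,550:750]=crop(im,140,255,40,80,5)
cv2.imwrite("pics/c1.png",out)
E
```

```text
(no output)
```

View pics/c1.png

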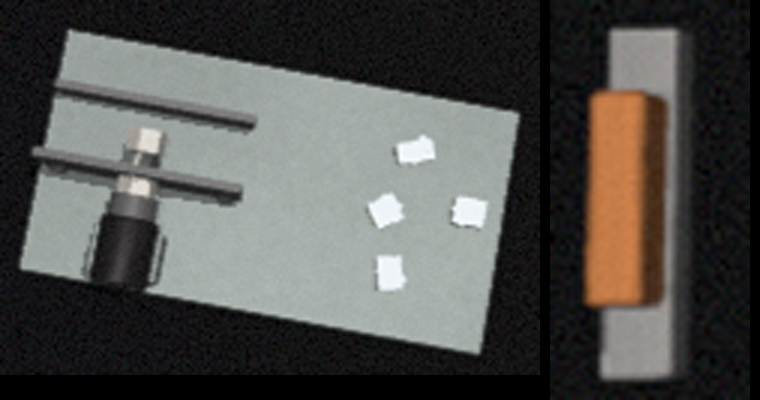

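Enlarged crop: the stand's top corners are at (67,30), (519,113), (480,354) and (21,269) in crop pixels. The scraper's foot top corners are at (610,28), (680,28), (671,379) and (600,379), and its ridge top at (592,91), (645,91), (637,304) and (585,306).

```bash
python3 - <<'E'
from h import *
ct=viewer.capture("top"); cs=viewer.capture("side")
f=lambda a,k,ox,oy,X=0:[((u-X+.5)/k-.5+ox,(v+.5)/k-.5+oy) for u,v in a]
def fit(L,W):
    L=np.c_[np.array(L,float),np.zeros(len(L))]; a=L[:,0]+1j*L[:,1]; b=W[:,0]+1j*W[:,1]
    r=((b-b.mean())*(a-a.mean()).conj()).sum(); th=np.angle(r); t=b.mean()-np.exp(1j*th)*a.mean()
    return t.real,t.imag,th,np.abs(b-t-np.exp(1j*th)*a).round(1)
C=[(90,170),(90,-170),(-90,-170),(-90,170)]
W=p2w(ct,f([(67,30),(519,113),(480,354),(21,269)],3,220,205),15)
S=fit(C,W); print("stand",S)
def st(x,y,z): c,s=np.cos(S[2]),np.sin(S[2]); return [S[0]+c*x-s*y,S[1]+s*x+c*y,z]
print("side corners pred",w2p(cs,[st(*c,15) for c in C]).round(1))
F=p2w(ct,f([(610,28),(680,28),(671,379),(600,379)],5,140,255,550),30)
print("foot",fit([(75,15),(75,-15),(-75,-15),(-75,15)],F))
R=p2w(ct,f([(592,91),(645,91),(637,304),(585,306)],5,140,255,550),70)
print("ridge",fit([(45,12),(45,-12),(-45,-12),(-45,12)],R))
ch=p2w(ct,f([(416,151),(386,211),(470,211),(390,273)],3,220,205),25)
d=(ch[:,0]-S[0])+1j*(ch[:,1]-S[1]); print("chips",(d*np.exp(-1j*S[2])).round())
for n,p in dict(bolt=(13,93,62),gap=(17,93,62),sweep0=(0,-30,15),sweep1=(0,-215,15)).items(): print(n,np.round(st(*p),1))
print("side bolt",w2p(cs,[st(13,93,62)]), "others",p2w(ct,[(503,295)],50).round(), p2w(ct,[(162,195)],85).round())
im=cs["img"]; o=np.zeros((600,790,3),np.uint8)
a=crop(im,230,215,130,140,4); o[:560,:520]=a; b=crop(im,233,165,70,42,3.8); o[:b.shape[0],524:524+b.shape[1]]=b
cv2.imwrite("pics/c2.png",o)
E
```

```text
stand (np.float64(538.2110734031195), np.float64(39.858929268964), np.float64(-0.15778352514880892), array([0.5, 1.1, 0.6, 1.7]))
side corners pred [[346.3 231.2]
 [335.5 346.4]
 [239.9 339.1]
 [270.  226.7]]
foot (np.float64(470.9823165131924), np.float64(366.47474651080256), np.float64(0.03307433301848012), array([0.3, 0.2, 0.3, 0.1]))
ridge (np.float64(471.21214408623644), np.float64(366.73366645093944), np.float64(0.027755145659268225), array([1.2, 1.1, 1.7, 1.2]))
chips [ 46. -98.j  -1. -84.j  10.-144.j -44. -95.j]
bolt [565.7 129.7  62. ]
gap [569.6 129.   62. ]
sweep0 [533.5  10.2  15. ]
sweep1 [ 504.4 -172.5   15. ]
side bolt [[309.54494718 234.52153387]] others [[ 487. -373.   50.]] [[679. 356.  85.]]
```

View pics/c2.png

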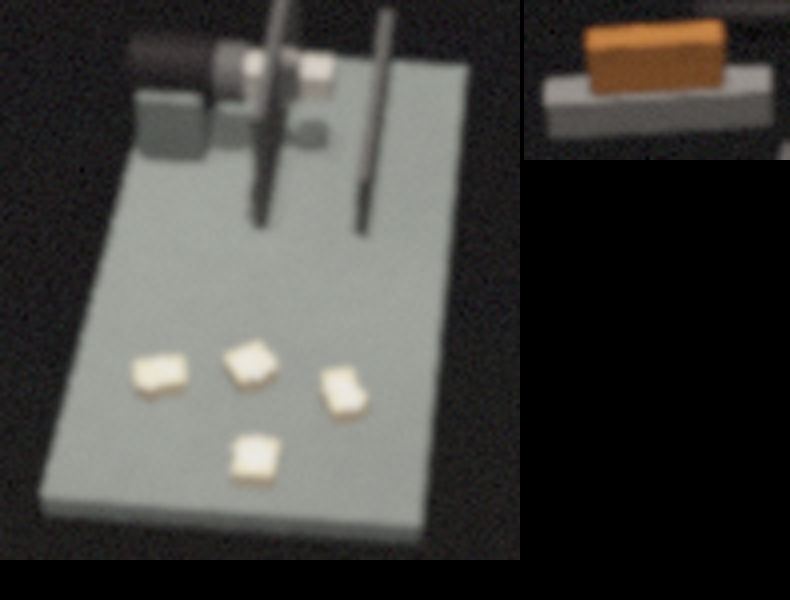

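The predicted stand corners and bolt in the side view agree with the crop to under 1 px: corners at (347,231) and (336,346), bolt head at about (309,234). The poses are good enough to move.

```bash
python3 -m creep '[[1,0.05,0.035,0.03,-0.05],[1,0.1,0.07,0.05,-0.1],[1,0.15,0.105,0.05,-0.15],[1,0.2,0.14,0.05,-0.2],[1,0.25,0.175,0.05,-0.26],[1,0.285,0.2,0.05,-0.26],[1,0.32,0.25,0.05,-0.26],[1,0.35,0.3,0.05,-0.26],[1,0.38,0.35,0.05,-0.26],[1,0.4,0.4,0.05,-0.26]]'
python3 -m creep '[[1,0.01,0.055,0,0],[1,0.02,0.11,0,0],[1,0.03,0.165,0,0],[1,0.02,0.22,0,0],[1,0.005,0.275,0,0],[1,-0.01,0.33,0,0],[1,-0.03,0.385,0,0],[1,-0.055,0.44,0,0],[1,-0.08,0.5,0,0],[1,-0.1,0.55,0,0]]'
python3 -c "
from station import robot; s=robot.get_state(); print(s['time_s'],s['position'],s['tool_rot'],s['qpos'],s['ft_force'])"
```

```text
time_s: 1.45
position: [595.9, -244.1, 281.0]
tool_rot: [[0.999, 0.034, 0.0], [0.034, -0.999, 0.0], [0.0, -0.0, -1.0]]
ft_force: [-0.0, -0.4, -0.3]
grip_width: 1.0
finger_force: 0.0
time_s: 2.7
position: [493.6, 305.7, 281.4]
tool_rot: [[0.999, 0.033, 0.0], [0.033, -0.999, 0.0], [0.0, -0.0, -1.0]]
ft_force: [-0.4, 0.1, -0.1]
grip_width: 0.997
finger_force: 0.0
2.7 [493.55814597 305.65171116 281.38812087] [[ 9.99441579e-01  3.34142926e-02  1.26383729e-04]
 [ 3.34142754e-02 -9.99441578e-01  1.35849577e-04]
 [ 1.30852471e-04 -1.31550695e-04 -9.99999983e-01]] [ -21.60399631   17.31083347  -20.34153273   97.91295718    6.50381105
   65.92423001 -131.84182773] [-0.38434282  0.13705897 -0.13829097]
```

```bash
python3 -m creep '[[1,-0.0225,0.0605,-0.04,0],[1,-0.0225,0.0605,-0.09,0],[1,-0.0225,0.0605,-0.14,0],[1,-0.0225,0.0605,-0.18,0],[1,-0.0225,0.0605,-0.21,0],[1,-0.0225,0.0605,-0.23,0],[1,-0.0225,0.0605,-0.245,0],[1,-0.0225,0.0605,-0.245,0]]' 60
python3 -m creep '[[0,0,0,0,0],[0,0,0,0,0],[0,0,0,0,0],[0,0,0,0,0],[0,0,0,0,0],[0,0,0,0,0]]' 60
```

```text
time_s: 3.7
position: [472.1, 364.0, 35.7]
tool_rot: [[0.999, 0.033, -0.001], [0.033, -0.999, -0.001], [-0.001, 0.001, -1.0]]
ft_force: [0.3, 0.2, 0.1]
grip_width: 1.001
finger_force: 0.0
time_s: 4.45
position: [472.5, 364.4, 36.6]
tool_rot: [[0.999, 0.033, 0.0], [0.033, -0.999, 0.0], [0.0, -0.0, -1.0]]
ft_force: [-1.1, -1.4, 3.8]
grip_width: 0.27
finger_force: 61.9
```

```bash
python3 -m creep '[[0,0,0,0.03,0],[0,0,0,0.08,0],[0,0,0,0.12,0],[0,0,0,0.15,0],[0,0.01,-0.03,0.15,-0.03],[0,0.02,-0.075,0.15,-0.07],[0,0.03,-0.12,0.15,-0.11],[0,0.04,-0.17,0.15,-0.15],[0,0.05,-0.22,0.15,-0.191],[0,0.055,-0.27,0.15,-0.191]]'
python3 -m creep '[[0,0.005,-0.045,0,0],[0,0.007,-0.084,0,0],[0,0.007,-0.084,-0.03,0],[0,0.007,-0.084,-0.07,0],[0,0.007,-0.084,-0.095,0],[0,0.007,-0.084,-0.11,0],[0,0.007,-0.084,-0.12,0],[0,0.007,-0.084,-0.12,0]]'
python3 - <<'E'
from h import *
o=np.zeros((480,790,3),np.uint8)
c=viewer.capture("side"); o[:480,:390]=crop(c["img"],225,200,130,160,3)
c=viewer.capture("top"); o[:390,400:790]=crop(c["img"],270,205,130,130,3); cv2.imwrite("pics/c3.png",o)
E
```

```text
time_s: 5.7
position: [527.2, 92.3, 185.9]
tool_rot: [[0.987, -0.158, -0.001], [-0.158, -0.987, -0.0], [-0.001, 0.0, -1.0]]
ft_force: [1.2, -0.1, -2.8]
grip_width: 0.274
finger_force: 61.4
time_s: 6.7
position: [534.2, 10.2, 66.1]
tool_rot: [[0.988, -0.158, -0.0], [-0.158, -0.988, -0.0], [-0.0, 0.0, -1.0]]
ft_force: [-1.2, 0.5, -2.0]
grip_width: 0.27
finger_force: 61.4
```

View pics/c3.png

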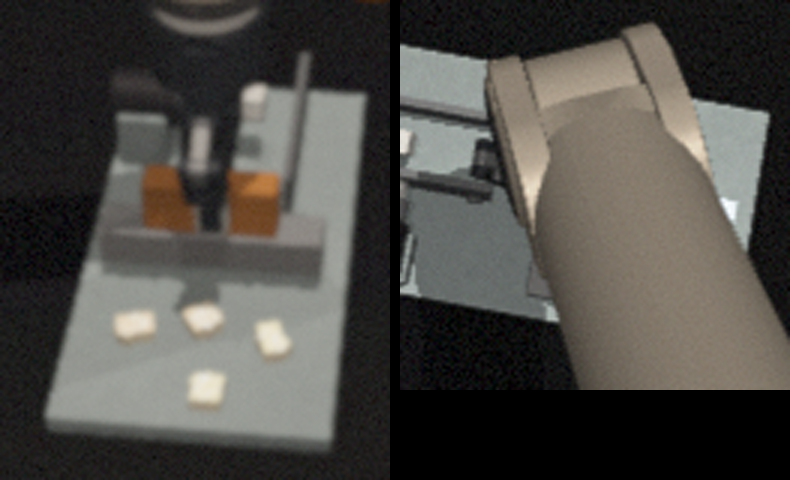

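Side view: the scraper is held level across the deck behind all four chips, which lie at crop (135–275, 318–388). Next I lower it and sweep along the stand's -y.

```bash
python3 -m creep '[[0,0,0,-0.007,0],[0,0,0,-0.013,0],[0,0,0,-0.013,0],[0,-0.0016,-0.01,-0.013,0],[0,-0.0035,-0.022,-0.013,0],[0,-0.0055,-0.035,-0.013,0],[0,-0.0075,-0.047,-0.013,0],[0,-0.0094,-0.059,-0.013,0],[0,-0.0113,-0.071,-0.013,0],[0,-0.013,-0.083,-0.013,0]]'
python3 -m creep '[[0,-0.0019,-0.012,0,0],[0,-0.0038,-0.024,0,0],[0,-0.0057,-0.036,0,0],[0,-0.0076,-0.048,0,0],[0,-0.0095,-0.06,0,0],[0,-0.0114,-0.072,0,0],[0,-0.0133,-0.084,0,0],[0,-0.0152,-0.096,0,0],[0,-0.0163,-0.103,0,0],[0,-0.0163,-0.103,0,0]]'
python3 - <<'E'
from h import *
o=np.zeros((480,790,3),np.uint8)
c=viewer.capture("side"); o[:480,:390]=crop(c["img"],215,280,130,160,3)
c=viewer.capture("top"); o[:390,400:790]=crop(c["img"],330,225,130,130,3); cv2.imwrite("pics/c4.png",o)
E
```

```text
time_s: 8.05
position: [521.2, -73.6, 53.3]
tool_rot: [[0.988, -0.158, 0.0], [-0.158, -0.988, 0.0], [0.0, -0.0, -1.0]]
ft_force: [1.1, -0.5, -1.8]
grip_width: 0.272
finger_force: 61.3
time_s: 9.3
position: [504.8, -176.5, 53.2]
tool_rot: [[0.987, -0.159, -0.0], [-0.159, -0.987, -0.0], [-0.0, 0.0, -1.0]]
ft_force: [-0.3, -0.1, -1.6]
grip_width: 0.274
finger_force: 61.3
```

View pics/c4.png

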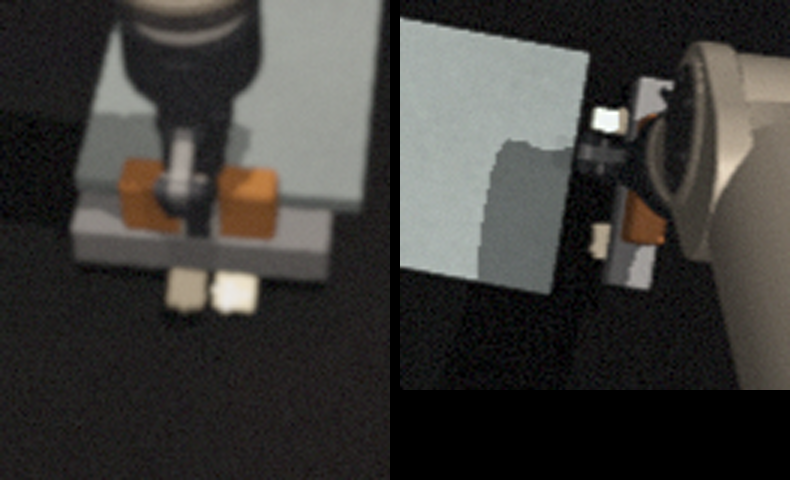

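All four chips are off the deck: two lie between the stand's edge and the scraper (top crop (607,120) and (600,240)) and two are beyond it. Now I return the scraper to its old spot.

```bash
python3 -m creep '[[0,0,0,0.02,0],[0,0,0,0.06,0],[0,0,0,0.1,0],[0,0,0.015,0.133,0],[0,0.005,0.06,0.133,0.02],[0,0.01,0.11,0.133,0.05],[0,0.015,0.16,0.133,0.08],[0,0.015,0.21,0.133,0.11],[0,0.01,0.26,0.133,0.14],[0,0,0.31,0.133,0.17]]'
python3 -m creep '[[0,-0.005,0.05,0,0.021],[0,-0.012,0.1,0,0.021],[0,-0.02,0.15,0,0.021],[0,-0.028,0.2,0,0.021],[0,-0.033,0.23,0,0.021],[0,-0.033,0.23,-0.04,0.021],[0,-0.033,0.23,-0.08,0.021],[0,-0.033,0.23,-0.115,0.021],[0,-0.033,0.23,-0.135,0.021],[0,-0.033,0.23,-0.143,0.021]]'
```

```text
time_s: 10.65
position: [504.6, 136.4, 186.3]
tool_rot: [[1.0, 0.014, 0.0], [0.014, -1.0, 0.0], [0.0, -0.0, -1.0]]
ft_force: [1.0, -0.4, -2.0]
grip_width: 0.274
finger_force: 61.4
time_s: 11.9
position: [471.5, 364.2, 42.4]
tool_rot: [[0.999, 0.033, -0.001], [0.033, -0.999, -0.001], [-0.001, 0.001, -1.0]]
ft_force: [0.0, -0.3, -2.3]
grip_width: 0.271
finger_force: 61.4
```

```bash
python3 -m creep '[[0,0,0,-0.003,0],[0,0,0,-0.0055,0],[0,0,0,-0.007,0],[0,0,0,-0.0072,0],[0,0,0,-0.0072,0]]'
python3 -m creep '[[0.3,0,0,0,0],[0.4,0,0,0,0],[0.6,0,0,0,0],[0.8,0,0,0,0],[1,0,0,0,0],[1,0,0,0,0],[1,0,0,0.02,0],[1,0,0,0.06,0],[1,0,0,0.11,0],[1,0,0,0.16,0]]'
```

```text
time_s: 12.52
position: [472.3, 364.4, 36.6]
tool_rot: [[0.999, 0.033, 0.001], [0.033, -0.999, 0.0], [0.001, -0.0, -1.0]]
ft_force: [-0.1, -0.5, 0.5]
grip_width: 0.269
finger_force: 61.8
time_s: 13.78
position: [471.9, 364.3, 199.1]
tool_rot: [[0.999, 0.033, 0.001], [0.033, -0.999, 0.001], [0.001, -0.001, -1.0]]
ft_force: [0.6, -0.4, -0.2]
grip_width: 1.001
finger_force: 0.0
```

```bash
python3 -m creep '[[1,0.02,-0.045,0,-0.04],[1,0.04,-0.095,0,-0.08],[1,0.06,-0.145,0,-0.12],[1,0.08,-0.195,0,-0.16],[1,0.097,-0.235,0,-0.191],[1,0.097,-0.235,-0.03,-0.191],[1,0.097,-0.235,-0.066,-0.191],[1,0.097,-0.235,-0.066,-0.191]]'
python3 - <<'E'
from h import *
o=np.zeros((560,790,3),np.uint8)
c=viewer.capture("side"); o[:560,:560]=crop(c["img"],240,160,140,140,4); b=crop(c["img"],230,280,110,90,2); o[:180,565:785]=b
c=viewer.capture("top"); b=crop(c["img"],130,250,60,90,3); o[190:460,565:745]=b; cv2.imwrite("pics/c5.png",o)
E
```

```text
time_s: 14.78
position: [567.3, 128.6, 129.0]
tool_rot: [[0.988, -0.157, -0.004], [-0.157, -0.988, -0.001], [-0.004, 0.002, -1.0]]
ft_force: [-0.4, -0.4, 0.5]
grip_width: 1.003
finger_force: 0.0
```

View pics/c5.png

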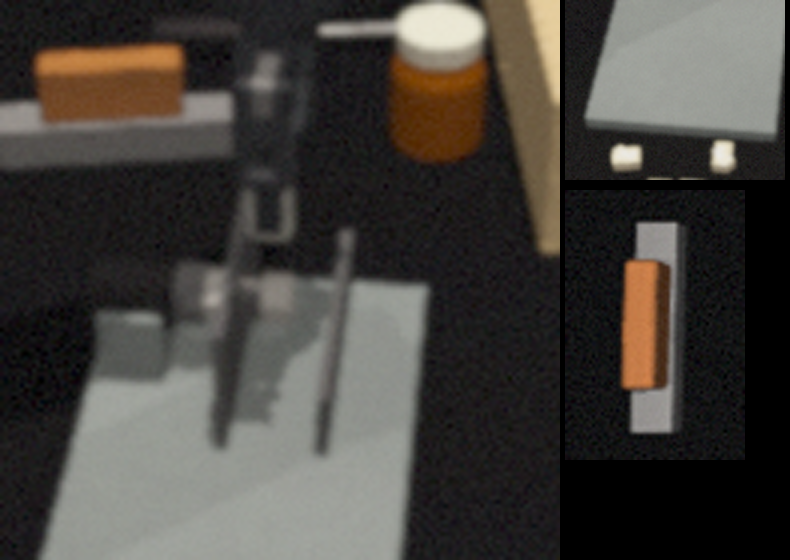

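The deck is clear, with the chips on the counter at crop (627,157) and (722,155). The scraper stands free back in its place. The near fingertip at crop (270,215) is lined up with the gap between the bracket and the flange. Next I descend.

```bash
python3 -m creep '[[1,0,0,-0.015,0],[1,0,0,-0.03,0],[1,0,0,-0.042,0],[1,0,0,-0.054,0],[1,0,0,-0.066,0],[1,0,0,-0.076,0],[1,0,0,-0.084,0],[1,0,0,-0.089,0],[1,0,0,-0.089,0]]'
python3 - <<'E'
from h import *
c=viewer.capture("side"); cv2.imwrite("pics/c6.png",crop(c["img"],250,180,110,110,5))
E
```

```text
time_s: 16.0
position: [568.9, 129.2, 40.8]
tool_rot: [[0.988, -0.158, -0.0], [-0.158, -0.988, -0.0], [-0.0, 0.0, -1.0]]
ft_force: [-0.1, -0.3, 0.1]
grip_width: 1.004
finger_force: 0.0
```

View pics/c6.png

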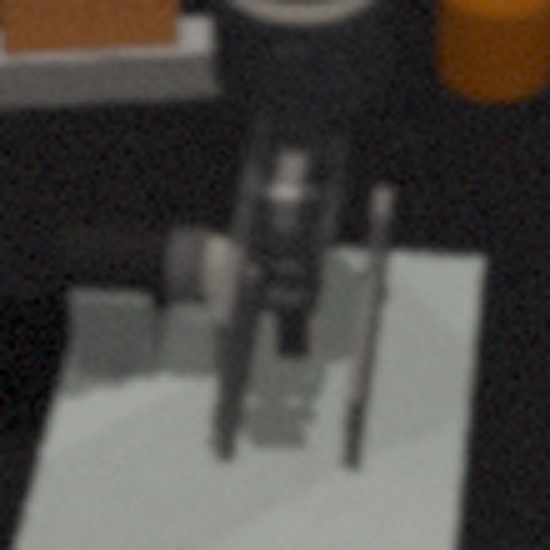

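The finger is in the gap at crop (295,330), clear of the bracket (225–260) and the flange (350–385). There is no contact force, so I close on the bolt head.

```bash
python3 -m creep '[[0.7,0,0,0,0],[0.5,0,0,0,0],[0.4,0,0,0,0],[0.3,0,0,0,0],[0.2,0,0,0,0],[0,0,0,0,0],[0,0,0,0,0],[0,0,0,0,0]]' 80
```

```text
time_s: 17.05
position: [569.4, 130.1, 41.6]
tool_rot: [[0.988, -0.157, 0.001], [-0.157, -0.988, 0.001], [0.001, -0.001, -1.0]]
ft_force: [-0.6, 4.1, 6.3]
grip_width: 0.267
finger_force: 78.5
```

```bash
python3 -m creep '[[0,0,0,0,0],[0,0,0,0,0],[0,0,0,0,0],[0,0,0,0,0],[0,0,0,0,0],[0,0,0,0,0],[0,0,0,0,0],[0,0,0,0,0],[0,0,0,0,0],[0,0,0,0,0]]'
python3 -m creep '[[0,0,0,0,0],[0,0,0,0,0],[0,0,0,0,0],[0,0,0,0,0],[0,0,0,0,0],[0,0,0,0,0],[0,0,0,0,0],[0,0,0,0,0],[0,0,0,0,0],[0,0,0,0,0]]'
python3 - <<'E'
from h import *
o=np.zeros((500,760,3),np.uint8)
c=viewer.capture("side"); o[:500,:500]=crop(c["img"],255,190,100,100,5)
s=robot.get_state(); print(s["ft_force"],s["ft_torque"],s["grip_width"])
c=viewer.capture("top"); o[:400,505:755]=crop(c["img"],235,220,50,80,5); cv2.imwrite("pics/c7.png",o)
E
```

```text
time_s: 18.3
position: [569.4, 130.2, 41.6]
tool_rot: [[0.988, -0.157, 0.001], [-0.157, -0.988, 0.001], [0.001, -0.001, -1.0]]
ft_force: [-2.0, 2.9, 5.5]
grip_width: 0.262
finger_force: 78.5
time_s: 19.55
position: [569.4, 130.1, 41.6]
tool_rot: [[0.988, -0.157, 0.001], [-0.157, -0.988, 0.001], [0.001, -0.001, -1.0]]
ft_force: [-1.2, 3.9, 6.2]
grip_width: 0.268
finger_force: 78.5
[-1.47683674  3.49095274  5.62980922] [0.76222706 0.16778773 0.06348087] 0.26618893684095524
```

View pics/c7.png

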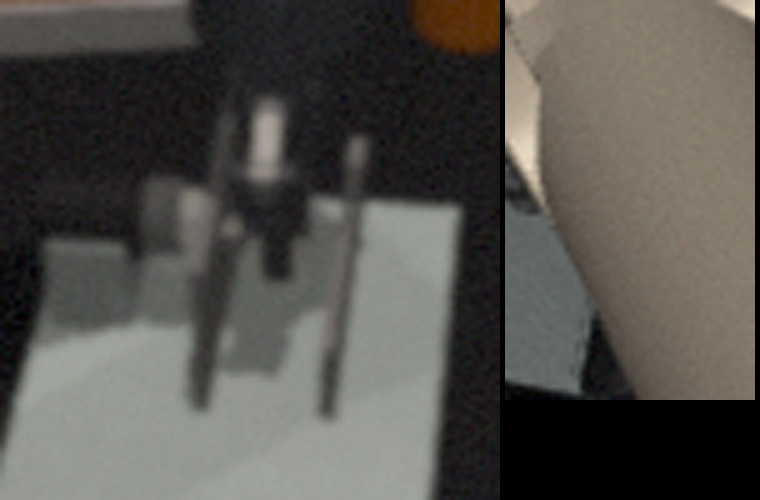

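The fingers are closed on the head (crop (275,220)) and the grip width is steady at 0.267. I keep holding well past six seconds.

```bash
python3 -m creep '[[0,0,0,0,0],[0,0,0,0,0],[0,0,0,0,0],[0,0,0,0,0],[0,0,0,0,0],[0,0,0,0,0],[0,0,0,0,0],[0,0,0,0,0],[0,0,0,0,0],[0,0,0,0,0]]' | head -1
python3 -m creep '[[0,0,0,0,0],[0,0,0,0,0],[0,0,0,0,0],[0,0,0,0,0],[0,0,0,0,0],[0,0,0,0,0],[0,0,0,0,0],[0,0,0,0,0],[0,0,0,0,0],[0,0,0,0,0]]' | head -1
python3 -m creep '[[0,0,0,0,0],[0,0,0,0,0],[0,0,0,0,0],[0,0,0,0,0],[0,0,0,0,0],[0,0,0,0,0],[0,0,0,0,0],[0,0,0,0,0],[0,0,0,0,0],[0,0,0,0,0]]' | head -1
python3 -m creep '[[0,0,0,0,0],[0,0,0,0,0],[0,0,0,0,0],[0,0,0,0,0],[0,0,0,0,0],[0,0,0,0,0],[0,0,0,0,0],[0,0,0,0,0],[0,0,0,0,0],[0,0,0,0,0]]' | head -1
python3 -m creep '[[0,0,0,0,0],[0,0,0,0,0],[0,0,0,0,0],[0,0,0,0,0],[0,0,0,0,0],[0,0,0,0,0],[0,0,0,0,0],[0,0,0,0,0],[0,0,0,0,0],[0,0,0,0,0]]' | head -1
python3 -m creep '[[0,0,0,0,0],[0,0,0,0,0],[0,0,0,0,0],[0,0,0,0,0],[0,0,0,0,0],[0,0,0,0,0],[0,0,0,0,0],[0,0,0,0,0],[0,0,0,0,0],[0,0,0,0,0]]'
python3 - <<'E'
from h import *
o=np.zeros((560,790,3),np.uint8)
c=viewer.capture("side"); o[:450,:450]=crop(c["img"],255,190,90,90,5); b=crop(c["img"],220,310,130,110,2.5); o[:275,460:785]=b
c=viewer.capture("top"); b=crop(c["img"],370,220,100,110,2.5); o[280:555,460:710]=b; cv2.imwrite("pics/c8.png",o)
E
```

```text
time_s: 20.9
time_s: 22.15
time_s: 23.4
time_s: 24.65
time_s: 25.9
time_s: 27.15
position: [569.4, 130.2, 41.6]
tool_rot: [[0.988, -0.157, 0.001], [-0.157, -0.988, 0.001], [0.001, -0.001, -1.0]]
ft_force: [-0.9, 3.7, 5.1]
grip_width: 0.265
finger_force: 78.5
```

View pics/c8.png

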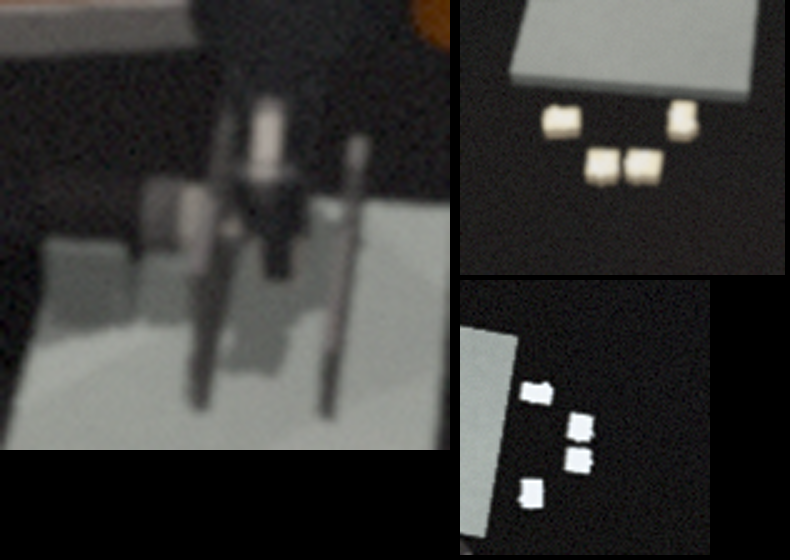

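All four chips lie flat on the counter next to the stand. The head has been held for about 10 s with a steady grip of 78.5 N at width 0.265, so I hand the job in.

```bash
python3 -c "
from station import robot; print(robot.finish_job())"
```

```text
the job is handed in; nothing more can be done
None
```

I handed the job in at about 27 s: the scraper swept all four chips onto the counter and stands free in its old place, and the bolt head is still gripped after about 10 s of holding; that the nut is tight I infer from the hold time, as I couldn't measure it directly.

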